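# Open the scrap box's slide gate to its stop and clear the scrap wedge

### The job

Draw the stiff steel slide gate of the wooden scrap box open until you feel it press on the hidden sprung stop, without ramming it, and leave it pressing there. Then sweep the wooden wedge off the box's deck through the opening so that it lies down in the box. Leave the sanding block, tape measure and screwdriver where they are.

Things in the scene. Friction and masses are not known exactly. Their poses are not given: they have to be found in the camera images.
- hopper: Scrap box: low plywood box fixed to the bench, 435 mm long (its x), 181 mm wide (its y). Origin on the bench; x runs from the cover to the deck, away from the robot; z up. Wooden guide rails run along both long sides at y = +-74.5 to +-90.5 mm, tops at z = 112 mm. The box is hollow from x = 0 to 240 mm under the mouth and deck, y within +-75 mm, floor at z = 8 mm.
- mouth_mid (a point): Centre of the mouth of the box (box x = 60, z = 100 mm): 120 mm along x (box x = 0 to 120), 150 mm wide. At first shut by the gate; drawing the gate towards the robot opens it from its far end.
- deck_mid (a point): Centre of the top of the fixed flat plywood deck beyond the mouth (box x = 187.5, z = 100 mm): 135 mm along x (box x = 120 to 255), 149 mm wide between the rails.
- cover_mid (a point): Centre of the top of the fixed plywood cover (box x = -116, z = 122 mm), 128 mm along x, 181 mm wide. The near end of the gate slides under it; the stop is hidden inside. Somewhere between 70 and 100 mm of gate travel, different each time, the gate meets a plunger with a spring, which moves 5 mm and is then solid.
- gate (a joint): Travel of the gate in m: 0 = shut, grows as it is drawn along the box's -x, towards the robot. Stiff: about 9 N to slide, 6 to 7 N still felt when paused; it stays where left. At the stop the pull rises by 3 N at once, then by 3.5 N more over the plunger's 5 mm, then it is solid. Anywhere in those 5 mm the spring keeps pressing and friction holds the gate there. Over 30 N on the stop is ramming.
- gate_pull (a point): Centre of the gate's pull: an upright steel plate on the gate, 8 mm thick (box x), 90 mm wide (box y), from z = 99 to 133 mm of the box; at box x = 80 mm when shut, moves with the gate. 36 mm of flat gate (top at z = 99 mm) lie behind its +x face, where shut fingertips can hook it from above. The gate is a steel plate 165 x 146 x 5 mm.
- scrap_mid (a point): Centre of the scrap, a beech wedge 30 x 100 x 28 mm, lying on its base on the deck with its 100 mm length (its y) roughly along the box's y (within 0.25 rad); its centre is 14 mm above the deck. Thick end (28 mm) at one end, thin edge at the other. Weighs 30 to 60 g.
- sanding_block: Loose bystander: sanding block 64 x 104 x 26 mm on the bench beside the box (on its +y side). Origin at the centre of its underside.
- tape_measure: Loose bystander: tape measure 68 x 72 x 36 mm on the bench beside the box (on its +y side). Origin at the centre of its underside.
- screwdriver: Loose bystander: screwdriver 180 mm long, 26 mm high, lying on the bench along the box on its -y side. Origin at the centre of its underside.
There are look-alikes about, which are no part of the job. What is meant by the part that bears scrap_mid is not white, and is the smaller of those in its own colour.

How it is judged:
On the way, in this order (a step that is already met when the one before it is completed fails the run):
1. the gate is drawn open and presses on its hidden stop (contact force between gate and hopper above 1.5 N and value of joint gate above 0.06 m), for 0.2 s.
2. the wedge is in the box (x of scrap_mid in the frame of hopper between 0 and 0.24 m and y of scrap_mid in the frame of hopper between -0.075 and 0.075 m and z of scrap_mid in the frame of hopper below 0.07 m), for 0.2 s.
At the end, for the whole second after the job is handed in: The gate, opened more than 60 mm, rests pressing on its stop with more than 1.5 N; the wedge lies still inside the box, its centre between the box's inner walls and less than 70 mm above the bench (all of step 1 and all of step 2 and linear speed of scrap below 0.02 m/s and velocity of joint gate between -0.005 and 0.005 m/s); the robot touches nothing.
It fails at once if the gate is rammed against the stop with more than 30 N (contact force between gate and hopper above 30 N).
It fails at once if the sanding block is shifted by more than 30 mm (distance of sanding_block from where it was at the start of the episode above 0.03 m).
It fails at once if the tape measure is shifted by more than 30 mm (distance of tape_measure from where it was at the start of the episode above 0.03 m).
It fails at once if the screwdriver is shifted by more than 30 mm (distance of screwdriver from where it was at the start of the episode above 0.03 m).
It also fails if it takes over 58 s, if anything falls off the work surface, if the arm or the gripper's body presses on something with over 40 N, if the wrist force passes 120 N, or if a joint passes its speed limit or range.

### The arm

A 6-joint arm with a two-finger parallel gripper is mounted at the origin on a cart in front of the work surface, level with it; the furniture and walls round the work are solid. World frame = base frame: x ahead of the robot, y to its left, z up, the work surface at z = 0. Lengths are in m, angles in rad, forces in N, time in s.
With the tool pointing down it reaches from about 0.325 to 0.775 m from the base axis. Payload 5.5 kg.
Tool frame: the origin (TCP) lies at the very end of the fingers, on their centre line; the grasp point (between the pads) lies 19 mm behind it; z points along the fingers, y is the line along which they close (so a half turn about z gives the same grasp; the last joint's range is limited). The gripper opens to 85 mm and grips with 20 to 120 N. Pads are 22 mm wide; open, the fingers measure 114 mm over their backs; the gripper's body (76 mm by 85 mm) begins 54 mm behind the grasp point. The pads swing forward as they close: fully open they stand 13 mm farther back than shut.
Start: joints at [-1.329, 0.091, 1.231, -0, 1.82, -0.057], TCP at [0.177, -0.573, 0.231] pointing down, gripper open.
Joint ranges: [-2.87, 2.87], [-0.86, 2.18], [0.17, 2.46], [-1.51, 4.65], [0.06, 2.69], [-2.65, 2.65]. Speed limits (rad/s): [2.57, 2.57, 3.01, 3.14, 3.14, 3.14].

### API

Orientations are given as a unit quaternion [w, x, y, z].
In Python, from station import bot gives the robot as it stands.
- The arm moves only by the tool arm_command, never from a script. Its argument "series" is a list of rows, each an object with "gripper": the finger opening in m, from 0 to 0.0854; "delta_pos": the shift along the tool's x, y, z in m, a list of three; "turn": the turn, a rotation vector about the tool's x, y, z in rad, a list of three. A call has 1 to 20 rows; each row is the pose to reach, as a shift and turn from the pose commanded when the call began, along the tool's axes at that moment; what a row does not reach only later rows make up. A row lasts 1/8 s, in which the tool goes at most 62.5 mm and 10.7 degrees, less where a joint would pass 70% of its speed; a pose out of reach is approached as far as the arm can. A call with a gripper value outside its range is refused whole. The fingers move at their own pace and stop on an object; "squeeze" is the grip in N (left out, the last holds). Time passes only in rows, so rows that repeat a pose let the fingers close. It gives the time, the measured TCP pose, the force, the opening and the grip force at its end, in the units of the state.
- bot.get_obs(): the state, without advancing time (a new reading comes with each control period).
- bot.grab_frame(name): name is "side" or "top"; returns a dict with "img" (420x560x3 uint8, blue, green, red), "z_map" (420x560 float32, m along the optical axis (not along the pixel's ray), 0 where there is no reading), "K" (3x3 intrinsics, pixels), "pose" (4x4, takes a point from camera to world coordinates). Camera axes: x right, y up, looking along -z (the intrinsics and any distortion apply to the point x, -y, -z); pixel columns grow to the right and rows downward; lengths in m; the calibration is good to about 2 mm. A picture is of the moment at which its call begins.
- bot.sign_off(): hands the job in; it is judged then, once.
Trained networks look in the newest picture that a camera, given by its name, has taken for a name from the list of things; names that differ only in an ending like _2 or _b are one class to them, and where a whole thing is asked for, a point or a joint stands for the part that bears it (a point fixed in the world has none). Each returns a list of dicts, best first, with "confidence" (0 to 1); they miss things now and then, are a little off and sometimes report something else, mostly with a low value. They report only what shows in the picture. A call takes as long as a camera call. They do not tell look-alikes from the thing itself.
- bot.spot_in(camera, label): "point" ([x, y, z] in m, in world coordinates, good to about 4 mm: the middle of the surface that is visible of it).
The state is a dict: "clock": time; "joint_pos": joint angles; "qd": joint speeds; "tau": joint torques, N m; "ee_pos": TCP position; "ee_rot": TCP orientation; "force": force on the tool from outside, world axes, zero at the start; "ft_torque": the same for the moment, N m; "width": finger opening in m; "grip_force": force on a finger pad.
Only numpy, scipy, OpenCV 4.12 (cv2) and the standard library are available. Lean on these libraries where they do the work, as an engineer would, in place of code of your own. Each camera call takes 0.05 s, during which the arm holds its last target. There are 200 camera calls.

## Working session

There is one attempt and no reset: what is moved stays moved. The work goes in short steps, Python scripts to look and compute and a tool call to move; the robot and the scene stay as the last step left them, time stands still between calls to the robot, and variables do not carry over. Pictures are saved under pics/ and viewed, at most 10 in all, crops included, and the job is handed in when it is done.

Besides the shell and the picture viewer there is one more tool, called after "Emit:" as name(argument=value, ...) on one line, values as JSON. arm_command: Moves the arm, as the interface text tells. Its arguments: {"type":"object","properties":{"series":{"type":"array","items":{"type":"object","properties":{"gripper":{"type":"number"},"delta_pos":{"type":"array","items":{"type":"number"}},"turn":{"type":"array","items":{"type":"number"}}}}},"squeeze":{"type":"number"}},"required":["series"]}

```bash
mkdir -p pics; cat > h.py <<'E'
import numpy as np, cv2
from station import bot
def cloud(f):
    z=f["z_map"];K=f["K"];P=f["pose"]
    v,u=np.mgrid[:z.shape[0],:z.shape[1]]
    X=(u-K[0,2])/K[0,0]*z;Y=(v-K[1,2])/K[1,1]*z
    return np.stack([X,-Y,-z],-1)@P[:3,:3].T+P[:3,3]
E
python3 - <<'E'
from h import *
o=bot.get_obs();print({k:np.round(o[k],3) for k in o})
for c in("top","side"):
    f=bot.grab_frame(c);cv2.imwrite(f"pics/{c}0.png",f["img"]);np.save(f"pics/{c}0.npy",cloud(f))
    print(c,np.round(f["pose"],3).tolist(),[k for k in f])
    for l in["hopper","gate","gate_pull","scrap_mid","sanding_block","tape_measure","screwdriver"]:
        print(l,[(np.round(d["point"],3).tolist(),round(d["confidence"],2)) for d in bot.spot_in(c,l)[:4]])
E
```

```text
{'clock': np.float64(0.0), 'joint_pos': array([-1.329,  0.092,  1.232,  0.   ,  1.82 , -0.057]), 'qd': array([ 0.   ,  0.003,  0.   ,  0.001,  0.   , -0.   ]), 'tau': array([-2.0000e-03, -4.5873e+01, -4.1803e+01, -0.0000e+00,  1.1000e-02,
        0.0000e+00]), 'ee_pos': array([ 0.177, -0.573,  0.23 ]), 'ee_rot': array([-0.001,  0.989,  0.149, -0.   ]), 'force': array([-0.24 , -0.303, -0.016]), 'ft_torque': array([ 0.004, -0.007,  0.061]), 'grip_force': np.float64(0.0), 'width': np.float64(0.085)}
top [[0.013, 0.987, -0.161, 0.438], [-1.0, 0.015, 0.011, 0.248], [0.013, 0.161, 0.987, 1.056], [0.0, 0.0, 0.0, 1.0]] ['img', 'z_map', 'K', 'pose']
hopper []
gate [([0.483, 0.16, 0.1], 0.65)]
gate_pull [([0.48, 0.166, 0.098], 0.95)]
scrap_mid [([0.817, 0.162, 0.015], 0.92), ([0.709, 0.436, 0.02], 0.86), ([0.62, 0.128, 0.121], 0.81), ([0.473, 0.164, 0.1], 0.46)]
sanding_block [([0.437, 0.341, 0.028], 0.73)]
tape_measure [([0.573, 0.292, 0.036], 0.69)]
screwdriver []
side [[-0.99, -0.097, 0.104, 0.703], [0.141, -0.766, 0.627, 0.978], [0.018, 0.636, 0.772, 1.012], [0.0, 0.0, 0.0, 1.0]] ['img', 'z_map', 'K', 'pose']
hopper [([0.49, 0.204, 0.1], 0.92), ([0.481, 0.163, 0.103], 0.57)]
gate [([0.485, 0.162, 0.1], 0.79)]
gate_pull [([0.481, 0.164, 0.102], 0.83)]
scrap_mid [([0.716, 0.447, 0.018], 0.87), ([0.825, 0.167, 0.018], 0.71), ([0.622, 0.143, 0.115], 0.61), ([0.487, 0.203, 0.099], 0.5)]
sanding_block [([0.443, 0.356, 0.025], 0.71)]
tape_measure [([0.578, 0.306, 0.034], 0.92)]
screwdriver []
```

View pics/top0.png

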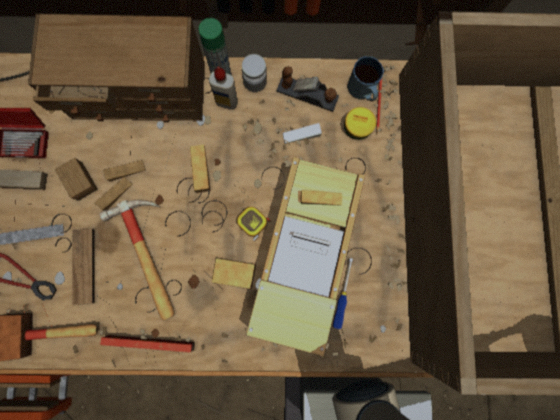

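View pics/side0.png

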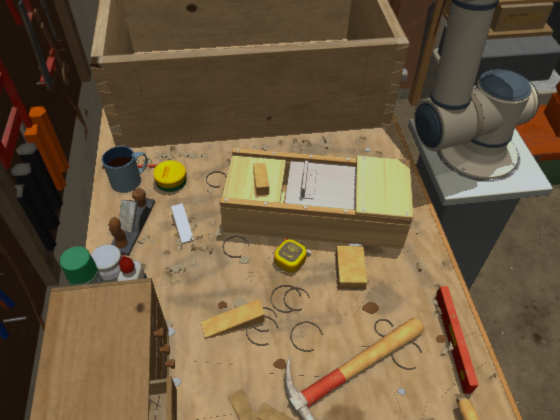

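The on-deck orange piece at top (320,198) is one candidate. The others are the white one at (302,132), the longer orange one at (200,168), and brown offcuts at (125,170) and (113,193). The description says not white, smaller of its colour and on the deck, so I choose (320,198). Next I'll check it in a crop and fit the box.

```bash
python3 - <<'E'
from h import *
im=cv2.imread("pics/top0.png");cv2.imwrite("pics/crop.png",cv2.resize(im[145:360,170:390],None,fx=2.7,fy=2.7,interpolation=cv2.INTER_CUBIC))
for c in("top","side"):
    P=np.load(f"pics/{c}0.npy");m0=(P[...,1]>0)&(P[...,1]<.33)&(P[...,0]>.2)&(P[...,0]<.8)
    def rect(lo,hi,ex=True):
        m=(m0&(P[...,2]>lo)&(P[...,2]<hi)&ex).astype(np.uint8)
        n,l,s,_=cv2.connectedComponentsWithStats(m);k=1+s[1:,4].argmax();q=P[l==k]
        return q,cv2.minAreaRect((q[:,:2]*1000).astype(np.float32))
    q,r=rect(.117,.128,P[...,0]<.45);print(c,"cover",np.round(r[0]),np.round(r[1]),r[2],np.median(q[:,2]))
    q,r=rect(.085,.14);print("boxtop",np.round(r[0]),np.round(r[1]),r[2])
    q,r=rect(.105,.14,(P[...,0]>.56)&(abs(P[...,1]-.135)<.058));print("wedge",np.round(r[0]),np.round(r[1]),r[2],q[:,2].max())
    q,r=rect(.125,.145,(P[...,0]>.45)&(P[...,0]<.56));print("pull",np.round(r[0]),np.round(r[1]),r[2],len(q))
    if c=="top":
        for v,u in[(193,323),(250,320),(245,305),(238,308),(317,291),(150,436),(200,440),(300,440),(375,466),(20,450),(60,405),(370,420)]:print(v,u,np.round(P[v,u],3))
        m=(P[...,0]<.85)&(P[...,1]<.05)&(P[...,2]>.05);print("crate z",np.percentile(P[m][:,2],[5,50,95,99]),P[m].min(0),P[m].max(0))
E
```

```text
top cover [343. 197.] [181. 128.] 75.95266723632812 0.12038540065124942
boxtop [491. 160.] [181. 436.] 75.9512710571289
wedge [622. 128.] [98. 31.] 89.75281524658203 0.12950708285856583
pull [521. 153.] [89.  8.] 75.8943099975586 139
193 323 [0.438 0.248 1.056]
250 320 [0.497 0.129 0.098]
245 305 [0.508 0.165 0.102]
238 308 [0.522 0.161 0.13 ]
317 291 [0.343 0.198 0.118]
150 436 [ 0.702 -0.1    0.244]
200 440 [ 0.593 -0.099  0.252]
300 440 [ 0.391 -0.1    0.223]
375 466 [ 0.263 -0.11   0.295]
20 450 [ 0.97  -0.123  0.294]
60 405 [ 1.078 -0.148 -0.054]
370 420 [ 0.206 -0.133  0.   ]
crate z [0.07601033 0.23508128 0.29524012 0.29678007] [ 0.16193148 -0.45338336  0.05001087] [0.84995031 0.04998323 0.32696751]
side cover [344. 199.] [185. 128.] 75.77135467529297 0.12084398942309743
boxtop [493. 162.] [189. 435.] 75.6892318725586
wedge [623. 129.] [102.  30.] 88.77362060546875 0.13049974405895703
pull [522. 155.] [91.  8.] 75.79759979248047 101
```

View pics/crop.png

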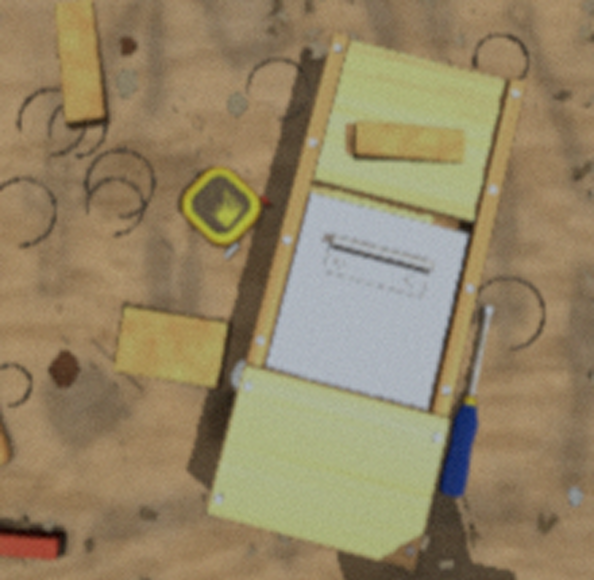

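The crop confirms it: an orange wedge on the deck at crop (410,140), smaller than the orange stick at crop (82,60). The box yaw is about -14°, its origin is near (0.4555, 0.169), and the pull is at box x≈68. Next I raise the arm and go above the pull.

Emit:
arm_command(series=[{"delta_pos":[0,0,-0.06],"gripper":0},{"delta_pos":[0,0,-0.12],"gripper":0},{"delta_pos":[0,0,-0.18],"gripper":0},{"delta_pos":[0,0,-0.22],"gripper":0},{"delta_pos":[0,0,-0.22],"gripper":0},{"delta_pos":[0.5635,-0.58,-0.22],"turn":[0,0,0.545],"gripper":0},{"delta_pos":[0.5635,-0.58,-0.22],"turn":[0,0,0.545],"gripper":0},{"delta_pos":[0.5635,-0.58,-0.22],"turn":[0,0,0.545],"gripper":0},{"delta_pos":[0.5635,-0.58,-0.22],"turn":[0,0,0.545],"gripper":0},{"delta_pos":[0.5635,-0.58,-0.22],"turn":[0,0,0.545],"gripper":0},{"delta_pos":[0.5635,-0.58,-0.22],"turn":[0,0,0.545],"gripper":0},{"delta_pos":[0.5635,-0.58,-0.22],"turn":[0,0,0.545],"gripper":0},{"delta_pos":[0.5635,-0.58,-0.22],"turn":[0,0,0.545],"gripper":0},{"delta_pos":[0.5635,-0.58,-0.22],"turn":[0,0,0.545],"gripper":0},{"delta_pos":[0.5635,-0.58,-0.22],"turn":[0,0,0.545],"gripper":0},{"delta_pos":[0.5635,-0.58,-0.22],"turn":[0,0,0.545],"gripper":0},{"delta_pos":[0.5635,-0.58,-0.22],"turn":[0,0,0.545],"gripper":0},{"delta_pos":[0.5635,-0.58,-0.22],"turn":[0,0,0.545],"gripper":0},{"delta_pos":[0.5635,-0.58,-0.22],"turn":[0,0,0.545],"gripper":0}])

```text
validation failed for argument at $.se...
```

Emit:
arm_command(series=[{"delta_pos":[0.0,0.0,-0.06],"turn":[0.0,0.0,0.0],"gripper":0.0},{"delta_pos":[0.0,0.0,-0.12],"turn":[0.0,0.0,0.0],"gripper":0.0},{"delta_pos":[0.0,0.0,-0.18],"turn":[0.0,0.0,0.0],"gripper":0.0},{"delta_pos":[0.0,0.0,-0.22],"turn":[0.0,0.0,0.0],"gripper":0.0},{"delta_pos":[0.0,0.0,-0.22],"turn":[0.0,0.0,0.0],"gripper":0.0},{"delta_pos":[0.5635,-0.58,-0.22],"turn":[0.0,0.0,0.545],"gripper":0.0},{"delta_pos":[0.5635,-0.58,-0.22],"turn":[0.0,0.0,0.545],"gripper":0.0},{"delta_pos":[0.5635,-0.58,-0.22],"turn":[0.0,0.0,0.545],"gripper":0.0},{"delta_pos":[0.5635,-0.58,-0.22],"turn":[0.0,0.0,0.545],"gripper":0.0},{"delta_pos":[0.5635,-0.58,-0.22],"turn":[0.0,0.0,0.545],"gripper":0.0},{"delta_pos":[0.5635,-0.58,-0.22],"turn":[0.0,0.0,0.545],"gripper":0.0},{"delta_pos":[0.5635,-0.58,-0.22],"turn":[0.0,0.0,0.545],"gripper":0.0},{"delta_pos":[0.5635,-0.58,-0.22],"turn":[0.0,0.0,0.545],"gripper":0.0},{"delta_pos":[0.5635,-0.58,-0.22],"turn":[0.0,0.0,0.545],"gripper":0.0},{"delta_pos":[0.5635,-0.58,-0.22],"turn":[0.0,0.0,0.545],"gripper":0.0},{"delta_pos":[0.5635,-0.58,-0.22],"turn":[0.0,0.0,0.545],"gripper":0.0},{"delta_pos":[0.5635,-0.58,-0.22],"turn":[0.0,0.0,0.545],"gripper":0.0},{"delta_pos":[0.5635,-0.58,-0.22],"turn":[0.0,0.0,0.545],"gripper":0.0},{"delta_pos":[0.5635,-0.58,-0.22],"turn":[0.0,0.0,0.545],"gripper":0.0}])

```text
clock: 3.18
ee_pos: [0.5462, 0.1504, 0.4459]
ee_rot: [0.001, 0.993, -0.12, -0.004]
force: [-1.0, 0.2, -1.2]
width: -0.0005
grip_force: 0.0
```

Emit:
arm_command(series=[{"delta_pos":[0.0,0.003,0.06],"turn":[0.0,0.0,0.0],"gripper":0.0},{"delta_pos":[0.0,0.003,0.12],"turn":[0.0,0.0,0.0],"gripper":0.0},{"delta_pos":[0.0,0.003,0.18],"turn":[0.0,0.0,0.0],"gripper":0.0},{"delta_pos":[0.0,0.003,0.24],"turn":[0.0,0.0,0.0],"gripper":0.0},{"delta_pos":[0.0,0.003,0.28],"turn":[0.0,0.0,0.0],"gripper":0.0},{"delta_pos":[0.0,0.003,0.3],"turn":[0.0,0.0,0.0],"gripper":0.0},{"delta_pos":[0.0,0.003,0.315],"turn":[0.0,0.0,0.0],"gripper":0.0},{"delta_pos":[0.0,0.003,0.328],"turn":[0.0,0.0,0.0],"gripper":0.0},{"delta_pos":[0.0,0.003,0.337],"turn":[0.0,0.0,0.0],"gripper":0.0},{"delta_pos":[0.0,0.003,0.337],"turn":[0.0,0.0,0.0],"gripper":0.0}])

```text
clock: 4.42
ee_pos: [0.5437, 0.1439, 0.114]
ee_rot: [0.0, 0.992, -0.123, -0.0]
force: [-0.2, -0.4, 0.1]
width: 0.0001
grip_force: 0.0
```

```bash
python3 - <<'E'
from h import *
f=bot.grab_frame("side");cv2.imwrite("pics/s1.png",cv2.resize(f["img"][120:270,200:440],None,fx=3,fy=3))
o=bot.get_obs();print(o["ee_pos"],o["force"])
E
```

```text
[0.54391222 0.14389069 0.11466708] [-0.09328055  0.01489614 -0.02273923]
```

View pics/s1.png

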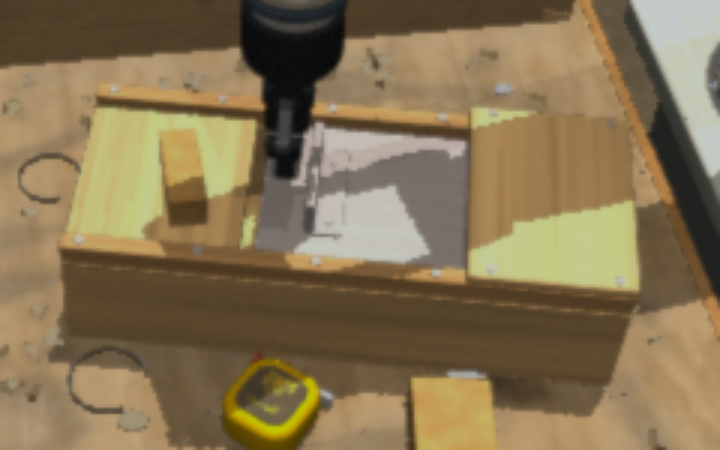

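The side crop shows the shut fingers at (290,160), just behind the pull at (315,180), with the wedge untouched at (185,175). Next I lower a little and draw the gate.

Emit:
arm_command(series=[{"delta_pos":[0.0,0.0,0.006],"turn":[0.0,0.0,0.0],"gripper":0.0},{"delta_pos":[-0.004,0.0,0.006],"turn":[0.0,0.0,0.0],"gripper":0.0},{"delta_pos":[-0.008,0.0,0.006],"turn":[0.0,0.0,0.0],"gripper":0.0},{"delta_pos":[-0.012,0.0,0.006],"turn":[0.0,0.0,0.0],"gripper":0.0},{"delta_pos":[-0.016,0.0,0.006],"turn":[0.0,0.0,0.0],"gripper":0.0},{"delta_pos":[-0.02,0.0,0.006],"turn":[0.0,0.0,0.0],"gripper":0.0},{"delta_pos":[-0.024,0.0,0.006],"turn":[0.0,0.0,0.0],"gripper":0.0},{"delta_pos":[-0.028,0.0,0.006],"turn":[0.0,0.0,0.0],"gripper":0.0},{"delta_pos":[-0.032,0.0,0.006],"turn":[0.0,0.0,0.0],"gripper":0.0},{"delta_pos":[-0.036,0.0,0.006],"turn":[0.0,0.0,0.0],"gripper":0.0},{"delta_pos":[-0.04,0.0,0.006],"turn":[0.0,0.0,0.0],"gripper":0.0},{"delta_pos":[-0.044,0.0,0.006],"turn":[0.0,0.0,0.0],"gripper":0.0},{"delta_pos":[-0.048,0.0,0.006],"turn":[0.0,0.0,0.0],"gripper":0.0},{"delta_pos":[-0.05,0.0,0.006],"turn":[0.0,0.0,0.0],"gripper":0.0},{"delta_pos":[-0.05,0.0,0.006],"turn":[0.0,0.0,0.0],"gripper":0.0}])

```text
clock: 6.35
ee_pos: [0.4967, 0.1557, 0.1085]
ee_rot: [-0.0, 0.992, -0.123, 0.002]
force: [8.0, -0.9, -4.3]
width: -0.0001
grip_force: 3.9
```

```bash
cat >> h.py <<'E'
O=np.array([.4555,.1693]);U=np.array([.970,-.243]);V=np.array([.243,.970])
def rep():
    o=bot.get_obs();d=o["ee_pos"][:2]-O;F=o["force"]
    print(round(float(o["clock"]),2),"box xy z mm",np.round([d@U*1e3,d@V*1e3,o["ee_pos"][2]*1e3],1),"Fbox",np.round([F[:2]@U,F[:2]@V,F[2]],1))
def pull():
    f=bot.grab_frame("top");P=cloud(f).reshape(-1,3);d=P[:,:2]-O;b=np.c_[d@U,d@V,P[:,2]]
    return b
E
python3 - <<'E'
from h import *
rep();b=pull()
m=(b[:,2]>.125)&(b[:,2]<.136)&(abs(b[:,1])<.048)&(abs(b[:,1])>.02)&(b[:,0]>-.05)&(b[:,0]<.1);print("pull x",np.median(b[m,0]),m.sum());rep()
E
```

```text
6.35 box xy z mm [ 43.2  -3.2 108.5] Fbox [ 8.   1.1 -4.3]
pull x nan 0
6.4 box xy z mm [ 43.2  -3.2 108.4] Fbox [ 8.6  1.3 -3.6]
  return _methods._mean(a, axis=axis, dtype=dtype,
  ret = ret.dtype.type(ret / rcount)
```

Emit:
arm_command(series=[{"delta_pos":[-0.003,0.0,0.0],"turn":[0.0,0.0,0.0],"gripper":0.0},{"delta_pos":[-0.006,0.0,0.0],"turn":[0.0,0.0,0.0],"gripper":0.0},{"delta_pos":[-0.009,0.0,0.0],"turn":[0.0,0.0,0.0],"gripper":0.0},{"delta_pos":[-0.011,0.0,0.0],"turn":[0.0,0.0,0.0],"gripper":0.0},{"delta_pos":[-0.012,0.0,0.0],"turn":[0.0,0.0,0.0],"gripper":0.0},{"delta_pos":[-0.012,0.0,0.0],"turn":[0.0,0.0,0.0],"gripper":0.0},{"delta_pos":[-0.012,0.0,0.0],"turn":[0.0,0.0,0.0],"gripper":0.0}])

```text
clock: 7.28
ee_pos: [0.4851, 0.1586, 0.1084]
ee_rot: [-0.0, 0.992, -0.123, 0.002]
force: [8.4, -1.2, -3.6]
width: -0.0003
grip_force: 4.1
```

```bash
python3 - <<'E'
from h import *
rep()
E
```

```text
7.28 box xy z mm [ 31.4  -3.2 108.4] Fbox [ 8.4  0.9 -3.6]
```

Emit:
arm_command(series=[{"delta_pos":[-0.0015,0.0,0.0],"turn":[0.0,0.0,0.0],"gripper":0.0},{"delta_pos":[-0.003,0.0,0.0],"turn":[0.0,0.0,0.0],"gripper":0.0},{"delta_pos":[-0.003,0.0,0.0],"turn":[0.0,0.0,0.0],"gripper":0.0},{"delta_pos":[-0.003,0.0,0.0],"turn":[0.0,0.0,0.0],"gripper":0.0}])

```text
clock: 7.78
ee_pos: [0.4822, 0.1593, 0.1084]
ee_rot: [-0.0, 0.992, -0.123, 0.002]
force: [8.1, -1.2, -4.4]
width: 0.0
grip_force: 4.1
```

Emit:
arm_command(series=[{"delta_pos":[-0.0015,0.0,0.0],"turn":[0.0,0.0,0.0],"gripper":0.0},{"delta_pos":[-0.003,0.0,0.0],"turn":[0.0,0.0,0.0],"gripper":0.0},{"delta_pos":[-0.003,0.0,0.0],"turn":[0.0,0.0,0.0],"gripper":0.0},{"delta_pos":[-0.003,0.0,0.0],"turn":[0.0,0.0,0.0],"gripper":0.0}])

```text
clock: 8.28
ee_pos: [0.4793, 0.16, 0.1084]
ee_rot: [-0.0, 0.992, -0.123, 0.002]
force: [8.3, 0.5, -4.9]
width: 0.0
grip_force: 4.1
```

Emit:
arm_command(series=[{"delta_pos":[-0.0015,0.0,0.0],"turn":[0.0,0.0,0.0],"gripper":0.0},{"delta_pos":[-0.003,0.0,0.0],"turn":[0.0,0.0,0.0],"gripper":0.0},{"delta_pos":[-0.003,0.0,0.0],"turn":[0.0,0.0,0.0],"gripper":0.0},{"delta_pos":[-0.003,0.0,0.0],"turn":[0.0,0.0,0.0],"gripper":0.0}])

```text
clock: 8.78
ee_pos: [0.4764, 0.1607, 0.1084]
ee_rot: [-0.0, 0.992, -0.123, 0.002]
force: [7.6, -1.7, -3.9]
width: -0.0002
grip_force: 4.1
```

Emit:
arm_command(series=[{"delta_pos":[-0.0015,0.0,0.0],"turn":[0.0,0.0,0.0],"gripper":0.0},{"delta_pos":[-0.003,0.0,0.0],"turn":[0.0,0.0,0.0],"gripper":0.0},{"delta_pos":[-0.003,0.0,0.0],"turn":[0.0,0.0,0.0],"gripper":0.0},{"delta_pos":[-0.003,0.0,0.0],"turn":[0.0,0.0,0.0],"gripper":0.0}])

```text
clock: 9.28
ee_pos: [0.4735, 0.1615, 0.1084]
ee_rot: [-0.0, 0.992, -0.123, 0.002]
force: [9.1, -2.2, -4.8]
width: -0.0001
grip_force: 4.1
```

```bash
python3 - <<'E'
from h import *
for _ in range(4): bot.grab_frame("top");rep()
E
```

```text
9.32 box xy z mm [ 19.4  -3.2 108.4] Fbox [ 7.9  1.  -4.6]
9.38 box xy z mm [ 19.4  -3.2 108.4] Fbox [ 8.5 -0.2 -3.2]
9.43 box xy z mm [ 19.4  -3.2 108.5] Fbox [ 8.3  1.8 -4.8]
9.47 box xy z mm [ 19.4  -3.2 108.4] Fbox [ 8.1  0.8 -4.7]
```

Not at the stop yet.

Emit:
arm_command(series=[{"delta_pos":[-0.0015,0.0,0.0],"turn":[0.0,0.0,0.0],"gripper":0.0},{"delta_pos":[-0.003,0.0,0.0],"turn":[0.0,0.0,0.0],"gripper":0.0},{"delta_pos":[-0.003,0.0,0.0],"turn":[0.0,0.0,0.0],"gripper":0.0},{"delta_pos":[-0.003,0.0,0.0],"turn":[0.0,0.0,0.0],"gripper":0.0}])

```text
clock: 9.98
ee_pos: [0.471, 0.1621, 0.1084]
ee_rot: [-0.0, 0.992, -0.123, 0.003]
force: [9.7, -1.7, -6.7]
width: -0.0
grip_force: 5.1
```

```bash
python3 - <<'E'
from h import *
for _ in range(5): bot.grab_frame("top");rep()
E
```

```text
10.03 box xy z mm [ 16.8  -3.2 108.5] Fbox [10.3  0.5 -5.4]
10.07 box xy z mm [ 16.8  -3.2 108.5] Fbox [10.   1.5 -5.4]
10.12 box xy z mm [ 16.8  -3.2 108.5] Fbox [10.1  0.9 -4.8]
10.18 box xy z mm [ 16.8  -3.2 108.5] Fbox [10.3  2.  -5.4]
10.22 box xy z mm [ 16.8  -3.2 108.5] Fbox [ 9.4  0.9 -5.7]
```

Emit:
arm_command(series=[{"delta_pos":[-0.001,0.0,0.0],"turn":[0.0,0.0,0.0],"gripper":0.0},{"delta_pos":[-0.002,0.0,0.0],"turn":[0.0,0.0,0.0],"gripper":0.0},{"delta_pos":[-0.002,0.0,0.0],"turn":[0.0,0.0,0.0],"gripper":0.0},{"delta_pos":[-0.002,0.0,0.0],"turn":[0.0,0.0,0.0],"gripper":0.0}])

```text
clock: 10.72
ee_pos: [0.4696, 0.1624, 0.1085]
ee_rot: [-0.0, 0.992, -0.123, 0.003]
force: [13.0, -1.2, -6.7]
width: -0.0002
grip_force: 6.3
```

```bash
python3 - <<'E'
from h import *
for _ in range(4): bot.grab_frame("top");rep()
E
```

```text
10.78 box xy z mm [ 15.4  -3.2 108.5] Fbox [13.   1.3 -6.1]
10.82 box xy z mm [ 15.4  -3.2 108.5] Fbox [13.5  1.2 -6.6]
10.88 box xy z mm [ 15.4  -3.2 108.5] Fbox [12.6  1.5 -5.2]
10.93 box xy z mm [ 15.4  -3.2 108.5] Fbox [13.1  1.2 -7.2]
```

Emit:
arm_command(series=[{"delta_pos":[-0.001,0.0,0.0],"turn":[0.0,0.0,0.0],"gripper":0.0},{"delta_pos":[-0.0015,0.0,0.0],"turn":[0.0,0.0,0.0],"gripper":0.0},{"delta_pos":[-0.0015,0.0,0.0],"turn":[0.0,0.0,0.0],"gripper":0.0},{"delta_pos":[-0.0015,0.0,0.0],"turn":[0.0,0.0,0.0],"gripper":0.0}])

```text
clock: 11.42
ee_pos: [0.4684, 0.1628, 0.1085]
ee_rot: [-0.0, 0.992, -0.123, 0.004]
force: [13.3, -1.5, -7.0]
width: 0.0
grip_force: 6.9
```

```bash
python3 - <<'E'
from h import *
for _ in range(4): bot.grab_frame("top");rep()
E
```

```text
11.47 box xy z mm [ 14.2  -3.2 108.5] Fbox [13.7  0.3 -6.4]
11.53 box xy z mm [ 14.1  -3.2 108.5] Fbox [12.8  1.1 -7.9]
11.57 box xy z mm [ 14.1  -3.2 108.5] Fbox [13.9  1.  -7.5]
11.62 box xy z mm [ 14.1  -3.2 108.5] Fbox [13.3  1.6 -6.7]
```

Force rose about 5 N, with a spring-like slope, so the gate is about 2.5 mm into the plunger. I'm backing off and moving over beyond the wedge.

Emit:
arm_command(series=[{"delta_pos":[0.002,0.0,0.0],"turn":[0.0,0.0,0.0],"gripper":0.0},{"delta_pos":[0.006,0.0,0.0],"turn":[0.0,0.0,0.0],"gripper":0.0},{"delta_pos":[0.01,0.0,0.0],"turn":[0.0,0.0,0.0],"gripper":0.0},{"delta_pos":[0.012,0.0,-0.04],"turn":[0.0,0.0,0.0],"gripper":0.0},{"delta_pos":[0.012,0.0,-0.09],"turn":[0.0,0.0,0.0],"gripper":0.0},{"delta_pos":[0.06,0.0,-0.11],"turn":[0.0,0.0,0.0],"gripper":0.03},{"delta_pos":[0.115,0.0,-0.11],"turn":[0.0,0.0,0.0],"gripper":0.03},{"delta_pos":[0.17,0.0,-0.11],"turn":[0.0,0.0,0.0],"gripper":0.03},{"delta_pos":[0.203,0.0,-0.11],"turn":[0.0,0.0,0.0],"gripper":0.03},{"delta_pos":[0.203,0.0,-0.11],"turn":[0.0,0.0,0.0],"gripper":0.03},{"delta_pos":[0.203,0.0,-0.11],"turn":[0.0,0.0,0.0],"gripper":0.03}])

```text
clock: 13.0
ee_pos: [0.662, 0.1143, 0.2182]
ee_rot: [-0.0, 0.992, -0.123, -0.0]
force: [-0.4, -0.1, -0.2]
width: 0.0298
grip_force: 0.0
```

```bash
python3 - <<'E'
from h import *
rep()
f=bot.grab_frame("side");cv2.imwrite("pics/s2.png",cv2.resize(f["img"][120:270,200:440],None,fx=3,fy=3))
P=cloud(f).reshape(-1,3);d=P[:,:2]-O;b=np.c_[d@U,d@V,P[:,2]]
m=(b[:,2]>.125)&(b[:,2]<.138)&(abs(b[:,1])<.05)&(b[:,0]>-.05)&(b[:,0]<.1);print("pull x",np.median(b[m,0]),m.sum())
P0=np.load("pics/top0.npy").reshape(-1,3);d=P0[:,:2]-O;b=np.c_[d@U,d@V,P0[:,2]]
w=b[(b[:,0]>.14)&(b[:,0]<.21)&(abs(b[:,1])<.065)&(b[:,2]>.106)]
print("wedge x",np.percentile(w[:,0],[1,99]),"y",np.percentile(w[:,1],[1,99]),"height fit y",np.polyfit(w[:,1],w[:,2],1),"x",np.polyfit(w[:,0],w[:,2],1))
E
```

```text
13.0 box xy z mm [213.7  -3.2 218.2] Fbox [-0.4 -0.2 -0.2]
pull x -0.0010916506431913513 100
wedge x [0.14755598 0.18997976] y [-0.04312861  0.04869418] height fit y [0.20822479 0.11471942] x [-0.24627125  0.15778536]
```

View pics/s2.png

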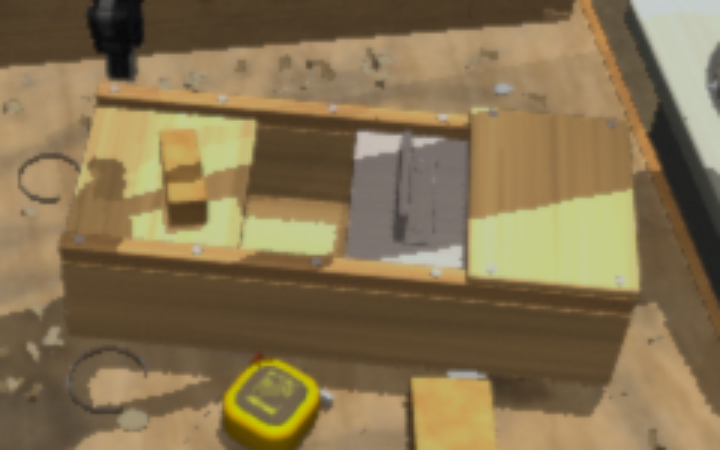

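The side crop shows the gate open, with the pull at (403,190) staying where it was and an opening over x 250–350. The wedge is at (185,175) with its thick end toward +y (fit slope +0.21). Next I lower behind it, offset toward the thick end.

Emit:
arm_command(series=[{"delta_pos":[0.004,-0.016,0.03],"turn":[0.0,0.0,0.0],"gripper":0.03},{"delta_pos":[0.004,-0.016,0.07],"turn":[0.0,0.0,0.0],"gripper":0.03},{"delta_pos":[0.004,-0.016,0.095],"turn":[0.0,0.0,0.0],"gripper":0.03},{"delta_pos":[0.004,-0.016,0.106],"turn":[0.0,0.0,0.0],"gripper":0.03},{"delta_pos":[0.004,-0.016,0.114],"turn":[0.0,0.0,0.0],"gripper":0.03},{"delta_pos":[0.004,-0.016,0.114],"turn":[0.0,0.0,0.0],"gripper":0.03}])

```text
clock: 13.8
ee_pos: [0.6703, 0.1287, 0.1051]
ee_rot: [-0.0, 0.992, -0.123, 0.0]
force: [0.2, 0.5, 0.6]
width: 0.0298
grip_force: 0.0
```

```bash
python3 - <<'E'
from h import *
rep()
E
```

```text
13.8 box xy z mm [218.2  12.8 105.1] Fbox [0.1 0.5 0.6]
```

Emit:
arm_command(series=[{"delta_pos":[-0.006,0.0,0.001],"turn":[0.0,0.0,0.0],"gripper":0.03},{"delta_pos":[-0.012,0.0,0.001],"turn":[0.0,0.0,0.0],"gripper":0.03},{"delta_pos":[-0.018,0.0,0.001],"turn":[0.0,0.0,0.0],"gripper":0.03},{"delta_pos":[-0.024,0.0,0.001],"turn":[0.0,0.0,0.0],"gripper":0.03},{"delta_pos":[-0.03,0.0,0.001],"turn":[0.0,0.0,0.0],"gripper":0.03},{"delta_pos":[-0.036,0.0,0.001],"turn":[0.0,0.0,0.0],"gripper":0.03},{"delta_pos":[-0.042,0.0,0.001],"turn":[0.0,0.0,0.0],"gripper":0.03},{"delta_pos":[-0.048,0.0,0.001],"turn":[0.0,0.0,0.0],"gripper":0.03},{"delta_pos":[-0.054,0.0,0.001],"turn":[0.0,0.0,0.0],"gripper":0.03},{"delta_pos":[-0.054,0.0,0.001],"turn":[0.0,0.0,0.0],"gripper":0.03}])

```text
clock: 15.05
ee_pos: [0.6174, 0.1419, 0.1033]
ee_rot: [-0.0, 0.992, -0.123, -0.0]
force: [-0.5, -0.6, 0.4]
width: 0.0299
grip_force: 0.0
```

```bash
python3 - <<'E'
from h import *
rep()
f=bot.grab_frame("side");cv2.imwrite("pics/s3.png",cv2.resize(f["img"][120:270,200:440],None,fx=3,fy=3))
E
```

```text
15.05 box xy z mm [163.7  12.8 103.3] Fbox [-0.3 -0.7  0.4]
```

View pics/s3.png

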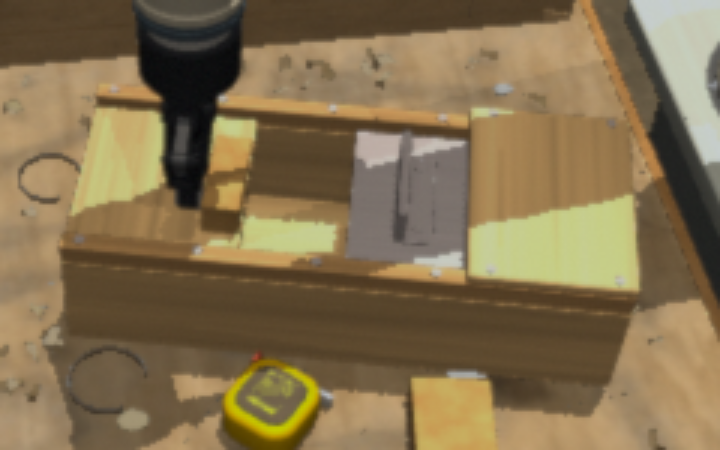

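The fingers at (190,190) push the wedge (228,180) squarely, and it is at the deck edge. Continuing.

Emit:
arm_command(series=[{"delta_pos":[-0.006,0.0,0.0],"turn":[0.0,0.0,0.0],"gripper":0.03},{"delta_pos":[-0.012,0.0,0.0],"turn":[0.0,0.0,0.0],"gripper":0.03},{"delta_pos":[-0.018,0.0,0.0],"turn":[0.0,0.0,0.0],"gripper":0.03},{"delta_pos":[-0.024,0.0,0.0],"turn":[0.0,0.0,0.0],"gripper":0.03},{"delta_pos":[-0.03,0.0,0.0],"turn":[0.0,0.0,0.0],"gripper":0.03},{"delta_pos":[-0.036,0.0,0.0],"turn":[0.0,0.0,0.0],"gripper":0.03},{"delta_pos":[-0.042,0.0,0.0],"turn":[0.0,0.0,0.0],"gripper":0.03},{"delta_pos":[-0.048,0.0,0.0],"turn":[0.0,0.0,0.0],"gripper":0.03},{"delta_pos":[-0.05,0.0,0.0],"turn":[0.0,0.0,0.0],"gripper":0.03},{"delta_pos":[-0.05,0.0,0.0],"turn":[0.0,0.0,0.0],"gripper":0.03},{"delta_pos":[-0.05,0.0,-0.04],"turn":[0.0,0.0,0.0],"gripper":0.03},{"delta_pos":[-0.05,0.0,-0.1],"turn":[0.0,0.0,0.0],"gripper":0.03},{"delta_pos":[-0.05,0.0,-0.16],"turn":[0.0,0.0,0.0],"gripper":0.03},{"delta_pos":[0.0,0.0,-0.2],"turn":[0.0,0.0,0.0],"gripper":0.03},{"delta_pos":[0.05,0.0,-0.2],"turn":[0.0,0.0,0.0],"gripper":0.03},{"delta_pos":[0.05,0.0,-0.2],"turn":[0.0,0.0,0.0],"gripper":0.03}])

```text
clock: 17.1
ee_pos: [0.6694, 0.128, 0.298]
ee_rot: [0.001, 0.992, -0.124, -0.003]
force: [0.1, -0.3, -0.6]
width: 0.0302
grip_force: 0.0
```

```bash
python3 - <<'E'
from h import *
rep()
f=bot.grab_frame("side");g=bot.grab_frame("top");cv2.imwrite("pics/s4.png",np.hstack([cv2.resize(x,None,fx=s,fy=s)[:420,:400] for x,s in((f["img"][120:270,200:440],1.66),(g["img"][145:360,220:390],1.95))]))
P=cloud(f).reshape(-1,3);d=P[:,:2]-O;b=np.c_[d@U,d@V,P[:,2]]
m=(b[:,2]>.125)&(b[:,2]<.138)&(abs(b[:,1])<.05)&(b[:,0]>-.05)&(b[:,0]<.1);print("pull x",np.median(b[m,0]),m.sum())
E
```

```text
17.1 box xy z mm [217.5  12.  298. ] Fbox [ 0.2 -0.3 -0.6]Traceback (most recent call last):
  File "<stdin>", line 3, in <module>
    return _nx.concatenate(arrs, 1, dtype=dtype, casting=casting)
           ~~~~~~~~~~~~~~~^^^^^^^^^^^^^^^^^^^^^^^^^^^^^^^^^^^^^^^
ValueError: all the input array dimensions except for the concatenation axis must match exactly, but along dimension 0, the array at index 0 has size 249 and the array at index 1 has size 419
```

```bash
python3 - <<'E'
from h import *
f=bot.grab_frame("side");g=bot.grab_frame("top");cv2.imwrite("pics/s5.png",np.hstack([cv2.resize(f["img"][120:270,200:440],(440,275)),cv2.resize(g["img"][145:360,220:390],(217,275))]))
for x in(f,g):
    P=cloud(x).reshape(-1,3);d=P[:,:2]-O;b=np.c_[d@U,d@V,P[:,2]]
    m=(b[:,2]>.125)&(b[:,2]<.138)&(abs(b[:,1])<.05)&(b[:,0]>-.05)&(b[:,0]<.1);print("pull x",np.median(b[m,0]),m.sum())
    m=(b[:,2]>.014)&(b[:,2]<.09)&(abs(b[:,1])<.065)&(b[:,0]>.045)&(b[:,0]<.115);print("in box",m.sum(),np.median(b[m],0),b[m].max(0))
E
```

```text
pull x -0.0011743669603199523 102
in box 108 [ 0.10076811 -0.01591426  0.01955571] [0.11489748 0.00384619 0.02748987]
pull x -0.002141051331381246 139
in box 388 [0.09352668 0.01007347 0.02408415] [0.11498447 0.0520253  0.03641235]
```

View pics/s5.png

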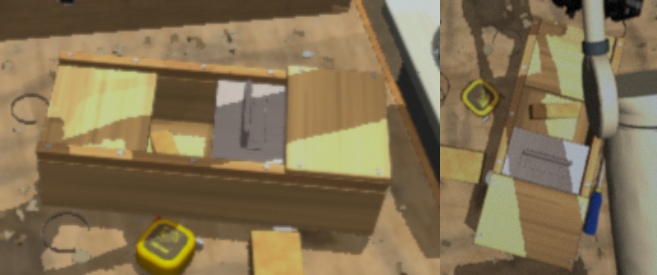

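The wedge lies flat on the box floor, at top-view crop (555,112), and the gate hasn't moved since it was drawn. The robot is clear.

```bash
python3 -c "
from h import *
rep();print(bot.sign_off())"
```

```text
17.3 box xy z mm [213.5  12.8 304.2] Fbox [-0.7 -0.2  0.7]
the job is handed in; nothing more can be done
None
```

I drew the gate open onto its sprung stop and left it pressing there, swept the wedge down into the box without touching the bystanders, and handed the job in at 17.3 s; the hand-in gave no verdict.

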